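Shut down the warming plate and box the cheeses

ROBOT

A 6-joint arm with a two-finger parallel gripper is mounted at the origin on the work surface. World frame = base frame: x ahead of the robot, y to its left, z up, the work surface at z = 0. Lengths are in m, angles in degrees, forces in N, time in s.
With the tool pointing down it reaches from about 0.375 to 0.9 m from the base axis. Payload 3.1 kg.
Tool frame: the origin (TCP) lies between the finger pads; the fingertips stand 11 mm ahead of it and the grasp point (between the pads) lies 8 mm behind it; z points along the fingers, y is the line along which they close (so a half turn about z gives the same grasp; the last joint's range is limited). The gripper opens to 87 mm and grips with 3 to 60 N. Pads are 19 mm wide; open, the fingers measure 117 mm over their backs; the gripper's body (75 mm by 190 mm) begins 51 mm behind the grasp point.
Start: joints at [62.768, 30.224, 82.088, -0, 67.689, -10.227], TCP at [0.183, 0.598, 0.234] pointing down, gripper open.
Joint ranges: [-176.69, 176.69], [-43.24, 126.21], [12.49, 139.97], [-82, 262], [0, 151.66], [-163.58, 163.58]. Speed limits (degrees/s): [159.86, 159.86, 180, 180, 180, 180].

INTERFACE

Orientations are given as a 3x3 rotation matrix whose columns are the frame's x, y, z axes.
In Python, from rig import bot, viewer, workorder, models gives the robot as it stands.
- The arm moves only by the shell command python3 -m jog 'ROWS'. ROWS is JSON, a list of rows, each a list of 7 numbers: the opening, from 0 (shut) to 1 (fully open), then the shift along the tool's x, y, z in m, then the turn, a rotation vector about the tool's x, y, z in degrees. In form: [[claw, x, y, z, ax, ay, az], ...]. A call has 1 to 20 rows; each row is the pose to reach, as a shift and turn from the pose commanded when the call began, along the tool's axes at that moment; what a row does not reach only later rows make up. A row lasts 1/8 s, in which the tool goes at most 62.5 mm and 10.7 degrees, less where a joint would pass 70% of its speed; a pose out of reach is approached as far as the arm can. A call with a gripper value outside its range is refused whole. The fingers move at their own pace and stop on an object; the grip force is fixed at half the most. Time passes only in rows, so rows that repeat a pose let the fingers close. It gives the time, the measured TCP pose, the force, the opening and the grip force at its end, in the units of the state.
- bot.read_state(): the state, without advancing time (a new reading comes with each control period).
- viewer.capture(name): name is "scene" or "side" or "wrist"; returns (picture, depth): 400x640x3 uint8, blue, green, red; 400x640 float32, m along the optical axis (not along the pixel's ray), 0 where there is no reading.
- viewer.camera_info(name): a dict with "fx", "fy", "cx", "cy" (pixels), "world_to_cam" (4x4, takes a point from world to camera coordinates). Camera axes: x right, y down, z forward; pixel columns grow to the right and rows downward; lengths in m; the calibration is good to about 2 mm. A picture is of the moment at which its call begins: read the wrist's pose just before it. camera_info takes no time and is no camera call; for the wrist camera it gives the pose at the moment of the call.
- workorder.hand_in(): hands the job in; it is judged then, once.
Trained networks look in the newest picture that a camera, given by its name, has taken for a name from the list of things; names that differ only in an ending like _2 or _b are one class to them, and where a whole thing is asked for, a point or a joint stands for the part that bears it (a point fixed in the world has none). Each returns a list of dicts, best first, with "p" (0 to 1); they miss things now and then, are a little off and sometimes report something else, mostly with a low value. They report only what shows in the picture. A call takes as long as a camera call.
- models.outline_of(camera, thing): "mask" (400x640 bool, what is visible of it).
- models.tip_of(camera, thing): "xyz" ([x, y, z] in m, in world coordinates, good to about 4 mm: a listed point, or the origin of a listed thing).
The state is a dict: "time_s": time; "joint_positions": joint angles; "qvel": joint speeds; "tau": joint torques, N m; "position": TCP position; "tcp_rot": TCP orientation; "force": force on the tool from outside, world axes, zero at the start; "moment": the same for the moment, N m; "opening": opening from 0.0 (shut) to 1.0 (fully open); "grasp_force": force on a finger pad.
Only numpy, scipy, OpenCV 4.12 (cv2) and the standard library are available. Lean on these libraries where they do the work, as an engineer would, in place of code of your own. Each camera call takes 0.05 s, during which the arm holds its last target. There are 200 camera calls.

TASK

Breakfast is over: shut down the cordless warming plate by pressing its stop paddle all the way down to its stop, then pull the battery stick out of its socket and put it in the terracotta pot. With the battery out, and not before, take every small cheese off the plate and lay it flat on the floor of the open round wooden box, side by side in one layer. Leave everything else on the table alone.

Things in the scene. Friction and masses are not known exactly. Their poses are not given: they have to be found in the camera images.
- paddle (a joint): Stop paddle: dark steel flap with black rubber pad, 85 x 58 mm, on the front half of the grey console at the warmer's +y side. Hinged at its far end (x -2, y 110, z 50 mm in the warmer's frame); the free end, towards the robot, sticks up at rest. Value in rad: 0 raised, 0.30 pressed to its rigid stop. Springs back; pressing on the pad takes 4 N to begin, 10 N at the stop.
- paddle_pad (a point): Centre of the top of the rubber pad on the paddle, 65 mm from the hinge; the point to press. At rest 73 mm above the table, at the stop 54 mm; it moves straight down within 2 mm.
- warmer: Cordless warming plate, fixed, 200 (x) x 320 mm (y); origin mid-underside; yaw within 0.15 rad. Bare flat steel plate, top at 30 mm, no rim, over y -160 to +60 mm; grey console over y +60 to +160 mm: front half (with the paddle) 34 mm high, back half (x 10 to 100 mm, with the battery socket in its top) 62 mm high.
- plate (a point): Centre of the top of the steel warming plate, 30 mm above the table; axes as the warmer.
- socket (a point): Centre of the mouth of the battery socket, in the top of the console's back half, 62 mm above the table; a slot 17 mm (x) by 22 mm (y), 31 mm deep, opening upwards.
- battery: Battery stick, 105 mm long, 0.12 kg, plugged upright in the socket. Grey grip head 36 (x) x 26 (y) x 75 mm with black band; below it a black 30 mm shank, 14 x 20 mm, held by two sprung noses. Origin at the shank's lower end, z axis towards the head (z 30 to 105 mm). Pull straight up along its axis: it lets go after about 5 mm at 10 to 16 N, and is out after 30 mm.
- battery_mid (a point): The middle of the battery stick, on its axis, 52.5 mm from the shank's lower end; axes as the battery.
- pot: Terracotta pot, fixed to the table, round, open at the top: outside diameter 92 mm, inside 84 mm, 75 mm high, floor 5 mm thick. Origin at the centre of its underside. It stands to the left or the right of the warmer.
- box: Round shallow box of pale thin wood, open at the top, fixed to the table: outside diameter 220 mm, inside 212 mm, 34 mm high, floor 5 mm thick. Origin at the centre of its underside. It stands on the other side of the warmer from the pot. Not the closed boxes, which are bystanders.
- cheese1: Small round white-rind cheese, a firm disc 44 mm in diameter and 30 mm high, about 60 g, lying flat on the warming plate at the start, centres at least 50 mm apart. Origin at the centre of its underside, z axis up. Four to six of the six cheeses are present; absent ones read None.
- cheese2: Small round white-rind cheese, a firm disc 44 mm in diameter and 30 mm high, about 60 g, lying flat on the warming plate at the start, centres at least 50 mm apart. Origin at the centre of its underside, z axis up. Four to six of the six cheeses are present; absent ones read None.
- cheese3: Small round white-rind cheese, a firm disc 44 mm in diameter and 30 mm high, about 60 g, lying flat on the warming plate at the start, centres at least 50 mm apart. Origin at the centre of its underside, z axis up. Four to six of the six cheeses are present; absent ones read None.
- cheese4: Small round white-rind cheese, a firm disc 44 mm in diameter and 30 mm high, about 60 g, lying flat on the warming plate at the start, centres at least 50 mm apart. Origin at the centre of its underside, z axis up. Four to six of the six cheeses are present; absent ones read None.
- cheese5: Small round white-rind cheese, a firm disc 44 mm in diameter and 30 mm high, about 60 g, lying flat on the warming plate at the start, centres at least 50 mm apart. Origin at the centre of its underside, z axis up. Four to six of the six cheeses are present; absent ones read None.
- cheese6: Small round white-rind cheese, a firm disc 44 mm in diameter and 30 mm high, about 60 g, lying flat on the warming plate at the start, centres at least 50 mm apart. Origin at the centre of its underside, z axis up. Four to six of the six cheeses are present; absent ones read None.
- jam_jar: Jam jar with metal lid, 64 mm in diameter, 85 mm high. Loose bystander, to be left alone.
- closed_box: Closed round wooden cheese box, 110 mm in diameter, 45 mm high. Loose bystander, to be left alone.
- spoon: Spoon lying in front of the warmer; origin under its middle. Loose bystander, to be left alone.
- mug: Blue mug, 76 mm in diameter, 90 mm high. Loose bystander, to be left alone.
- salt_pot: Small brown salt pot with cork lid, 56 mm in diameter, 65 mm high, beyond the warmer. Loose bystander, to be left alone.
- spreader: Spreading spatula lying on the table; origin under its middle. Loose bystander, to be left alone.

How it is judged (in metres and radians):
On the way, in this order (a step that is already met when the one before it is completed fails the run):
1. the stop paddle is pressed down to its stop (value of joint paddle above 0.26 rad), for 0.2 s.
2. the battery is pulled out of the socket ((z of battery in the frame of socket above 0.003 m or horizontal distance between battery and socket above 0.03 m)), for 0.1 s.
3. the battery is in the pot (horizontal distance between battery_mid and pot below 0.045 m and z of battery_mid in the frame of pot below 0.08 m), for 0.2 s.
At the end, for the whole second after the job is handed in: The battery rests in the pot (its middle within 45 mm of the pot's axis and less than 80 mm above the table); the paddle has sprung back up; every cheese present rests flat (within 0.2 rad, either way up) on the floor of the open round box, in one layer (all of step 3 and value of joint paddle below 0.06 rad and linear speed of each of battery, cheese1, cheese2, cheese3, cheese4, cheese5, cheese6 below 0.03 m/s and horizontal distance between each of cheese1, cheese2, cheese3, cheese4, cheese5, cheese6 and box below 0.09 m and height (world z) of each of cheese1, cheese2, cheese3, cheese4, cheese5, cheese6 below 0.045 m and ((angle between cheese1's own z axis and vertical below 0.2 rad and height (world z) of cheese1 below 0.015 m) or angle between cheese1's own z axis and vertical above 2.94 rad) and ((angle between cheese2's own z axis and vertical below 0.2 rad and height (world z) of cheese2 below 0.015 m) or angle between cheese2's own z axis and vertical above 2.94 rad) and ((angle between cheese3's own z axis and vertical below 0.2 rad and height (world z) of cheese3 below 0.015 m) or angle between cheese3's own z axis and vertical above 2.94 rad) and ((angle between cheese4's own z axis and vertical below 0.2 rad and height (world z) of cheese4 below 0.015 m) or angle between cheese4's own z axis and vertical above 2.94 rad) and ((angle between cheese5's own z axis and vertical below 0.2 rad and height (world z) of cheese5 below 0.015 m) or angle between cheese5's own z axis and vertical above 2.94 rad) and ((angle between cheese6's own z axis and vertical below 0.2 rad and height (world z) of cheese6 below 0.015 m) or angle between cheese6's own z axis and vertical above 2.94 rad)); the robot touches nothing.
It fails at once if a cheese is touched by the gripper while the battery is still plugged in ((z of battery in the frame of socket below -0.012 m and horizontal distance between battery and socket below 0.02 m) and (contact force between the fingers and cheese1 above 0.5 N or contact force between the fingers and cheese2 above 0.5 N or contact force between the fingers and cheese3 above 0.5 N or contact force between the fingers and cheese4 above 0.5 N or contact force between the fingers and cheese5 above 0.5 N or contact force between the fingers and cheese6 above 0.5 N)).
It fails at once if a bystander is moved more than 50 mm (distance of any of jam_jar, closed_box, spoon, mug, salt_pot, spreader from where it was at the start of the episode above 0.05 m).
It fails at once if a standing bystander is knocked over (angle between any of jam_jar, closed_box, mug, salt_pot's own z axis and vertical above 0.6 rad).
Of cheese1, cheese2, cheese3, cheese4, cheese5, cheese6 only 4 to 6 are there at a start; the rules pass over those that are not, and their reading is None.
At some moment in a run one of cheese1, cheese2, cheese3, cheese4, cheese5, cheese6 may be knocked a few centimetres aside while the robot is not near it.
Once in a run the grip may slacken for a moment while it holds something.
It also fails if it takes over 210 s, if anything falls off the work surface, if the arm or the gripper's body presses on something with over 40 N, if the wrist force passes 120 N, or if a joint passes its speed limit or range.

## Working session

There is one attempt and no reset: what is moved stays moved. The work goes in short steps, Python scripts to look and compute and a shell command to move; the robot and the scene stay as the last step left them, time stands still between calls to the robot, and variables do not carry over. Pictures are saved under pics/ and viewed, at most 14 in all, crops included, and the job is handed in when it is done.

```bash
ls; mkdir -p pics
cat > h.py <<'E'
import numpy as np, cv2
from rig import bot, viewer, workorder, models
def st():
    s=bot.read_state(); print('t',s['time_s'],'pos',np.round(s['position'],4),'F',np.round(s['force'],1),'open',round(s['opening'],3),'g',round(s['grasp_force'],1)); return s
def save(cam,name):
    im,d=viewer.capture(cam); cv2.imwrite('pics/'+name+'.png',im); return im,d
def cloud(cam,d):
    c=viewer.camera_info(cam); v,u=np.mgrid[:400,:640]
    P=np.stack([(u-c['cx'])/c['fx']*d,(v-c['cy'])/c['fy']*d,d],-1)
    T=np.linalg.inv(np.array(c['world_to_cam'])); W=P@T[:3,:3].T+T[:3,3]; W[d<=0]=np.nan; return W
def tips(cam,names):
    for n in names:
        print(cam,n,[(round(float(r['p']),2),np.round(r['xyz'],4).tolist()) for r in models.tip_of(cam,n)][:7])
E
python3 - <<'E'
from h import *
s=st(); print(np.round(s['tcp_rot'],3))
save('scene','scene0'); tips('scene',['paddle_pad','warmer','socket','battery','pot','box','cheese1','jam_jar','closed_box','spoon','mug','salt_pot','spreader'])
save('side','side0'); tips('side',['paddle_pad','warmer','socket','battery','pot','box','cheese1'])
E
```

```text
pics
t 0.0 pos [0.1824 0.5971 0.2326] F [-0.3 -0.6 -0.5] open 0.998 g 0.0
[[-0.956  0.292 -0.001]
 [ 0.292  0.956 -0.002]
 [ 0.    -0.002 -1.   ]]
scene paddle_pad [(0.71, [0.5351, 0.0998, 0.0755])]
scene warmer [(0.78, [0.5954, -0.0143, 0.0015]), (0.24, [0.648, -0.0728, 0.0306])]
scene socket [(0.96, [0.6496, 0.0966, 0.0616])]
scene battery [(0.58, [0.6522, 0.0948, 0.032])]
scene pot [(0.97, [0.52, 0.3423, 0.0042])]
scene box [(0.63, [0.4893, -0.3462, -0.0017])]
scene cheese1 [(0.69, [0.6489, -0.0748, 0.0336]), (0.55, [0.6409, -0.1251, 0.0335]), (0.5, [0.647, -0.0007, 0.0277])]
scene jam_jar [(0.71, [0.7532, -0.302, -0.0]), (0.36, [0.6553, 0.0962, 0.0617])]
scene closed_box [(0.74, [0.7495, -0.3038, -0.0002]), (0.3, [0.5964, -0.0125, -0.0014])]
scene spoon [(0.48, [0.3799, 0.0244, -0.0034])]
scene mug [(0.56, [0.3481, 0.186, -0.0023])]
scene salt_pot [(0.74, [0.7731, 0.0075, -0.0024])]
scene spreader [(0.54, [0.6527, 0.0933, 0.0339])]
side paddle_pad [(0.63, [0.535, 0.101, 0.0731]), (0.51, [0.7755, 0.0046, -0.0015]), (0.22, [0.653, 0.0973, 0.0314])]
side warmer [(0.81, [0.5943, -0.0142, -0.0025])]
side socket [(0.62, [0.6558, 0.095, 0.0604])]
side battery [(0.76, [0.6502, 0.0939, 0.0294])]
side pot [(0.84, [0.5229, 0.3406, -0.0006]), (0.53, [0.6535, 0.0961, 0.0316])]
side box [(0.83, [0.493, -0.3461, 0.0008])]
side cheese1 [(0.8, [0.5426, -0.0588, 0.0297]), (0.75, [0.6381, -0.1249, 0.0324]), (0.72, [0.6464, -0.0737, 0.0293]), (0.63, [0.6484, -0.0058, 0.0338])]
```

View pics/scene0.png

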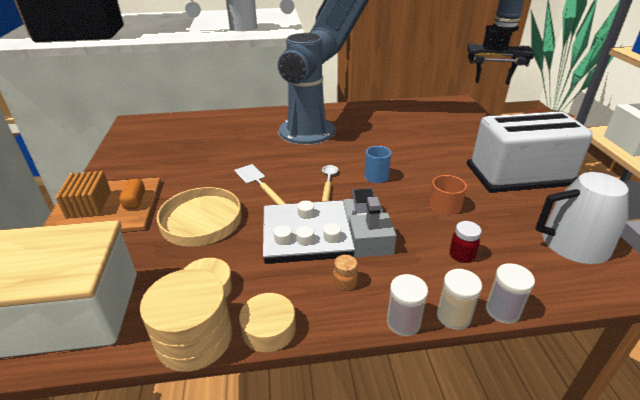

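View pics/side0.png

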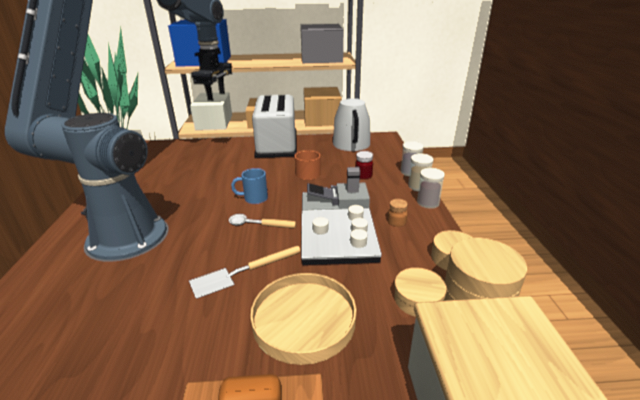

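Both views agree. Four cheeses are on the plate, in the scene view at about (306,209), (283,235), (305,236) and (332,233). The paddle is at (363,198), the battery at (374,212), the pot at (449,195) and the open box at (200,215). Next is the approach to the paddle.

```bash
cat >> h.py <<'E'
def go(x,y,z,yaw=None):
    """print shift in tool axes and az turn; yaw = angle of tool-y from world y, deg (mod 180)"""
    s=bot.read_state(); R=np.array(s['tcp_rot']); d=R.T@(np.array([x,y,z])-s['position'])
    cur=np.degrees(np.arctan2(-R[0,1],R[1,1])); a=0
    if yaw is not None: a=-((yaw-cur+90)%180-90)
    print('go shift',np.round(d,4),'az',round(a,1),'dist',round(np.linalg.norm(d),3),'q6',round(s['joint_positions'][5],1))
E
python3 - <<'E'
from h import *
go(.535,.100,.23,-2)
tips('side',['jam_jar','closed_box','spoon','mug','salt_pot','spreader'])
E
```

```text
go shift [-0.4824 -0.3729  0.0035] az -15.0 dist 0.61 q6 -10.2
side jam_jar [(0.76, [0.7213, 0.3143, 0.0002])]
side closed_box [(0.93, [0.7557, -0.305, 0.0004]), (0.34, [0.6553, 0.0944, 0.0848])]
side spoon [(0.61, [0.3785, 0.0278, 0.0007]), (0.18, [0.538, 0.1013, 0.074])]
side mug [(0.8, [0.35, 0.1851, -0.0013])]
side salt_pot [(0.88, [0.7794, 0.0005, -0.0048])]
side spreader [(0.76, [0.3583, -0.168, -0.0007]), (0.28, [0.756, -0.3067, 0.0027])]
```

```bash
python3 -m jog '[[0,-0.04,-0.031,0,0,0,-2],[0,-0.09,-0.07,0,0,0,-4],[0,-0.14,-0.108,0,0,0,-6],[0,-0.19,-0.147,0,0,0,-8],[0,-0.24,-0.186,0,0,0,-10],[0,-0.29,-0.224,0,0,0,-12],[0,-0.34,-0.263,0,0,0,-13],[0,-0.39,-0.302,0,0,0,-14],[0,-0.44,-0.34,0,0,0,-15],[0,-0.47,-0.363,0.002,0,0,-15],[0,-0.4824,-0.3729,0.0035,0,0,-15],[0,-0.4824,-0.3729,0.0035,0,0,-15],[0,-0.4824,-0.3729,0.0035,0,0,-15],[0,-0.4824,-0.3729,0.0035,0,0,-15]]'
python3 - <<'E'
from h import *
s=st(); print(np.round(s['tcp_rot'],3), np.round(s['joint_positions'],1))
save('wrist','w0'); tips('wrist',['paddle_pad','socket','battery','cheese1','warmer'])
tips('scene',['cheese1'])
go(.535,.100,.095,-2)
E
```

```text
time_s: 3.15
position: [0.534, 0.1014, 0.2302]
tcp_rot: [[-0.999, 0.033, -0.001], [0.033, 0.999, 0.0], [0.001, 0.0, -1.0]]
force: [-0.2, 0.5, -0.5]
opening: 0.007
grasp_force: 0.0
t 3.15 pos [0.534  0.1014 0.2302] F [-0.2  0.5 -0.5] open 0.007 g 0.0
[[-0.999  0.033 -0.001]
 [ 0.033  0.999  0.   ]
 [ 0.001  0.    -1.   ]] [ -1.   24.2  94.    0.   61.8 -89.2]
wrist paddle_pad [(0.6, [0.5349, 0.105, 0.0741])]
wrist socket []
wrist battery []
wrist cheese1 [(0.78, [0.6417, -0.124, 0.0288]), (0.57, [0.5428, -0.06, 0.0217]), (0.48, [0.729, 0.3117, -0.002])]
wrist warmer [(0.72, [0.5993, -0.0133, -0.0017])]
scene cheese1 [(0.69, [0.6489, -0.0748, 0.0336]), (0.55, [0.6409, -0.1251, 0.0335]), (0.5, [0.647, -0.0007, 0.0277])]
go shift [-1.000e-04 -3.000e-04  1.351e-01] az 0.0 dist 0.135 q6 -89.2
```

View pics/w0.png

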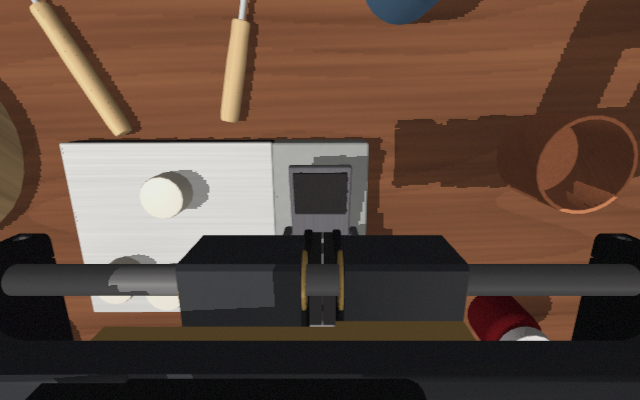

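The wrist view shows the rubber pad at (320,193), with the closed fingers lined up with it in y. I'll press straight down.

```bash
python3 -m jog '[[0,0,0,0.05,0,0,0],[0,0,0,0.1,0,0,0],[0,0,0,0.135,0,0,0],[0,0,0,0.143,0,0,0],[0,0,0,0.150,0,0,0],[0,0,0,0.156,0,0,0],[0,0,0,0.161,0,0,0],[0,0,0,0.164,0,0,0],[0,0,0,0.166,0,0,0],[0,0,0,0.166,0,0,0],[0,0,0,0.166,0,0,0]]'
```

```text
time_s: 4.88
position: [0.5339, 0.1001, 0.0662]
tcp_rot: [[-0.999, 0.035, -0.002], [0.035, 0.999, -0.0], [0.002, -0.0, -1.0]]
force: [-4.1, -0.3, 9.0]
opening: 0.008
grasp_force: 4.5
```

```bash
python3 -m jog '[[0,0,0,0.002,0,0,0],[0,0,0,0.003,0,0,0],[0,0,0,0.004,0,0,0],[0,0,0,0.004,0,0,0],[0,0,0,0.004,0,0,0]]'
```

```text
time_s: 5.5
position: [0.5338, 0.1001, 0.0649]
tcp_rot: [[-0.999, 0.034, -0.001], [0.034, 0.999, -0.0], [0.001, -0.0, -1.0]]
force: [-10.0, -1.5, 28.7]
opening: 0.002
grasp_force: 14.1
```

At the rigid stop: the force climbed to 29 N. Next I lift and move above the battery.

```bash
python3 -m jog '[[0,0,0,-0.02,0,0,0],[0,0,0,-0.07,0,0,0],[0,0,0,-0.13,0,0,0],[0,0,0,-0.16,0,0,0],[1,-0.05,0,-0.16,0,0,0],[1,-0.1,0,-0.16,0,0,0],[1,-0.118,0,-0.16,0,0,0],[1,-0.118,0,-0.16,0,0,0],[1,-0.118,0,-0.16,0,0,0]]'
python3 - <<'E'
from h import *
s=st(); save('scene','s1'); tips('scene',['paddle_pad','socket','battery_mid','battery']); save('side','d1'); tips('side',['paddle_pad','battery','battery_mid'])
save('wrist','w1'); tips('wrist',['battery','battery_mid'])
go(.652,.0955,.113,-2)
E
```

```text
time_s: 6.62
position: [0.6519, 0.096, 0.2206]
tcp_rot: [[-0.999, 0.035, -0.0], [0.035, 0.999, 0.0], [0.0, 0.0, -1.0]]
force: [-0.4, 0.2, 0.7]
opening: 0.486
grasp_force: 0.0
t 6.625 pos [0.6519 0.096  0.2206] F [-0.4  0.2  0.7] open 0.486 g 0.0
scene paddle_pad [(0.6, [0.5341, 0.1018, 0.0725])]
scene socket [(0.94, [0.6541, 0.0972, 0.0643])]
scene battery_mid [(0.96, [0.6538, 0.0987, 0.083])]
scene battery [(0.78, [0.6526, 0.0923, 0.0349])]
side paddle_pad [(0.77, [0.5366, 0.1003, 0.0761]), (0.24, [0.4918, -0.3434, -0.0021])]
side battery [(0.87, [0.652, 0.0981, 0.0316])]
side battery_mid [(0.79, [0.6528, 0.094, 0.0842]), (0.55, [0.3565, -0.1658, -0.0005])]
wrist battery [(0.73, [0.6572, 0.0936, 0.0268])]
wrist battery_mid []
go shift [ 0.0009 -0.0004  0.107 ] az -0.0 dist 0.107 q6 -89.3
```

View pics/w1.png

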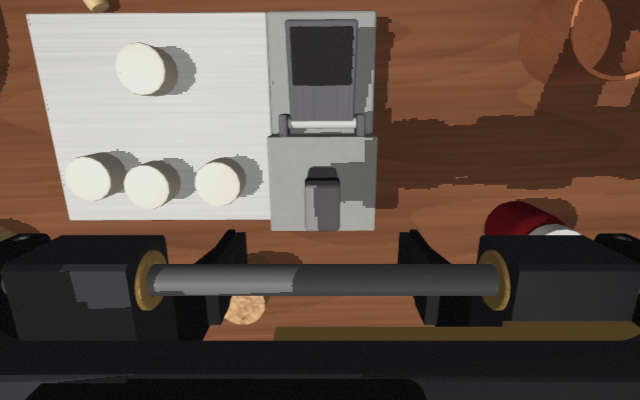

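The battery head is at (322,204) in the wrist view, midway between the fingers, and the paddle has sprung back. I'll descend and grip.

```bash
python3 -m jog '[[1,-0.001,0,0,0,0,0],[1,-0.001,0,0.03,0,0,0],[1,-0.001,0,0.07,0,0,0],[1,-0.001,0,0.1,0,0,0],[1,-0.001,0,0.107,0,0,0],[1,-0.001,0,0.107,0,0,0],[0,-0.001,0,0.107,0,0,0],[0,-0.001,0,0.107,0,0,0],[0,-0.001,0,0.107,0,0,0],[0,-0.001,0,0.107,0,0,0],[0,-0.001,0,0.107,0,0,0],[0,-0.001,0,0.107,0,0,0]]'
```

```text
time_s: 8.72
position: [0.6539, 0.0958, 0.113]
tcp_rot: [[-0.999, 0.035, -0.0], [0.035, 0.999, -0.0], [0.0, -0.0, -1.0]]
force: [0.3, -0.6, 0.5]
opening: 0.403
grasp_force: 0.0
```

```bash
python3 -m jog '[[0,0,0,0,0,0,0],[0,0,0,0,0,0,0],[0,0,0,0,0,0,0],[0,0,0,0,0,0,0]]'; python3 -m jog '[[0,0,0,-0.003,0,0,0],[0,0,0,-0.006,0,0,0],[0,0,0,-0.01,0,0,0],[0,0,0,-0.015,0,0,0],[0,0,0,-0.02,0,0,0],[0,0,0,-0.025,0,0,0]]'
```

```text
time_s: 9.22
position: [0.6539, 0.0958, 0.113]
tcp_rot: [[-0.999, 0.035, -0.0], [0.035, 0.999, 0.0], [0.0, 0.0, -1.0]]
force: [0.2, 0.1, -0.6]
opening: 0.299
grasp_force: 30.0
time_s: 9.98
position: [0.6542, 0.0958, 0.1392]
tcp_rot: [[-0.999, 0.035, 0.001], [0.035, 0.999, -0.0], [-0.001, 0.0, -1.0]]
force: [-0.3, 0.3, -0.8]
opening: 0.298
grasp_force: 30.0
```

```bash
python3 -m jog '[[0,0,0,-0.01,0,0,0],[0,0,0,-0.03,0,0,0],[0,0,0,-0.06,0,0,0],[0,0,0,-0.07,0,0,0],[0,0,0,-0.07,0,0,0]]'
python3 - <<'E'
from h import *
st(); save('side','d2'); tips('side',['battery','battery_mid','pot']); save('scene','s2'); tips('scene',['battery','battery_mid','pot'])
go(.5215,.3415,.209)
E
```

```text
time_s: 10.6
position: [0.6543, 0.0958, 0.2089]
tcp_rot: [[-0.999, 0.035, 0.002], [0.035, 0.999, -0.0], [-0.002, 0.0, -1.0]]
force: [-0.4, -0.4, -0.9]
opening: 0.291
grasp_force: 30.0
t 10.6 pos [0.6543 0.0958 0.2089] F [-0.4 -0.4 -0.9] open 0.291 g 30.0
side battery []
side battery_mid [(0.79, [0.653, 0.0916, 0.1828]), (0.55, [0.6558, 0.0943, 0.1252])]
side pot [(0.95, [0.5202, 0.339, -0.0018])]
scene battery [(0.77, [0.6545, 0.0939, 0.1282]), (0.71, [0.6486, -0.0721, 0.0317]), (0.34, [0.6513, -0.0038, 0.0282])]
scene battery_mid [(0.77, [0.6523, 0.099, 0.1771])]
scene pot [(0.64, [0.523, 0.3418, 0.0022])]
go shift [ 0.1406  0.2409 -0.0016] az 0 dist 0.279 q6 -89.3
```

The battery is out. I'll carry it to the pot.

```bash
python3 -m jog '[[0,0.014,0.024,0,0,0,0],[0,0.04,0.07,0,0,0,0],[0,0.065,0.11,0,0,0,0],[0,0.09,0.154,0,0,0,0],[0,0.115,0.197,0,0,0,0],[0,0.134,0.23,0,0,0,0],[0,0.14,0.24,0,0,0,0],[0,0.14,0.24,0,0,0,0],[0,0.14,0.24,0,0,0,0]]'
python3 - <<'E'
from h import *
st(); save('side','d3'); tips('side',['battery','battery_mid']); save('scene','s3'); tips('scene',['battery','battery_mid'])
go(.5215,.341,.096)
E
```

```text
time_s: 12.12
position: [0.5233, 0.3394, 0.208]
tcp_rot: [[-0.999, 0.036, 0.0], [0.036, 0.999, -0.001], [-0.0, -0.001, -1.0]]
force: [-0.4, -0.2, -1.1]
opening: 0.298
grasp_force: 30.0
t 12.125 pos [0.5233 0.3394 0.208 ] F [-0.4 -0.2 -1.1] open 0.298 g 30.0
side battery [(0.62, [0.5225, 0.3386, 0.1271])]
side battery_mid [(0.72, [0.5225, 0.3352, 0.1845])]
scene battery [(0.83, [0.5206, 0.337, 0.1308])]
scene battery_mid [(0.61, [0.5222, 0.3436, 0.1783])]
go shift [0.0014 0.0011 0.112 ] az 0 dist 0.112 q6 -65.2
```

```bash
python3 -m jog '[[0,0.001,0.001,0.03,0,0,0],[0,0.001,0.001,0.07,0,0,0],[0,0.001,0.001,0.1,0,0,0],[0,0.001,0.001,0.113,0,0,0],[0,0.001,0.001,0.118,0,0,0],[0,0.001,0.001,0.118,0,0,0],[0.6,0.001,0.001,0.118,0,0,0],[0.6,0.001,0.001,0.118,0,0,0],[0.6,0.001,0.001,0.118,0,0,0],[0.6,0.001,0.001,0.118,0,0,0],[0.6,0.001,0.001,0.118,0,0,0],[0.6,0.001,0.001,0.118,0,0,0]]'
python3 -m jog '[[0.6,0,0,-0.02,0,0,0],[0.6,0,0,-0.06,0,0,0],[0.6,0,0,-0.11,0,0,0],[1,0,0,-0.13,0,0,0],[1,0,0,-0.13,0,0,0],[1,0,0,-0.13,0,0,0]]'
python3 - <<'E'
from h import *
st(); save('side','d4'); tips('side',['battery_mid','cheese1']); im,_=save('scene','s4'); tips('scene',['battery_mid','cheese1','paddle_pad'])
cv2.imwrite('pics/s4c.png',cv2.resize(im[120:300,220:520],None,fx=2.5,fy=2.5))
E
```

```text
time_s: 13.92
position: [0.5214, 0.3416, 0.09]
tcp_rot: [[-0.999, 0.035, -0.0], [0.035, 0.999, -0.0], [0.0, -0.0, -1.0]]
force: [0.4, 0.5, -0.7]
opening: 0.603
grasp_force: 0.0
time_s: 14.68
position: [0.5206, 0.3412, 0.2188]
tcp_rot: [[-0.999, 0.035, -0.002], [0.035, 0.999, -0.001], [0.002, -0.001, -1.0]]
force: [-0.5, -0.3, -0.3]
opening: 0.853
grasp_force: 0.0
t 14.675 pos [0.5206 0.3412 0.2188] F [-0.5 -0.3 -0.3] open 0.853 g 0.0
side battery_mid [(0.64, [0.5266, 0.3375, 0.0581]), (0.51, [0.7212, 0.3137, -0.0])]
side cheese1 [(0.77, [0.6428, -0.1254, 0.0326]), (0.72, [0.6487, -0.0748, 0.0287]), (0.66, [0.6526, -0.0055, 0.0315]), (0.59, [0.544, -0.0589, 0.0321])]
scene battery_mid [(0.63, [0.5228, 0.3444, 0.0575]), (0.32, [0.7522, -0.2992, -0.0004])]
scene cheese1 [(0.82, [0.6427, -0.1252, 0.0327]), (0.73, [0.6515, -0.0728, 0.0321]), (0.71, [0.6508, -0.0018, 0.0275]), (0.68, [0.3576, -0.1725, -0.0022]), (0.5, [0.5425, -0.0559, 0.0347]), (0.33, [0.5949, -0.0669, 0.0319]), (0.17, [0.5955, -0.0169, 0.0007])]
scene paddle_pad [(0.74, [0.5323, 0.0996, 0.0749]), (0.29, [0.7496, -0.3038, 0.0])]
```

View pics/s4c.png

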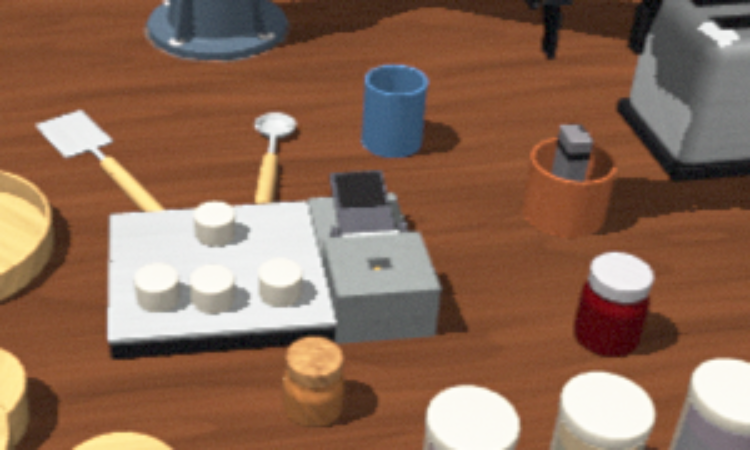

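The battery stands in the pot at (570,150) in the crop, the socket is empty, and all four cheeses are unmoved. I'll go above the near cheese with the gripper turned 90°.

```bash
python3 -m jog '[[1,-0.004,-0.04,0,0,0,8],[1,-0.008,-0.085,0,0,0,17],[1,-0.012,-0.13,0,0,0,26],[1,-0.016,-0.175,0,0,0,35],[1,-0.02,-0.22,0,0,0,44],[1,-0.024,-0.265,0,0,0,53],[1,-0.028,-0.31,0,0,0,62],[1,-0.032,-0.355,0,0,0,71],[1,-0.036,-0.385,0,0,0,80],[1,-0.036,-0.398,0.03,0,0,88],[1,-0.036,-0.398,0.07,0,0,88],[1,-0.036,-0.398,0.07,0,0,88],[1,-0.036,-0.398,0.07,0,0,88]]'
python3 - <<'E'
from h import *
s=st(); print(np.round(s['joint_positions'],1)); save('side','d5'); tips('side',['cheese1'])
save('wrist','w5'); tips('wrist',['cheese1'])
go(.543,-.058,.045,90)
E
```

```text
time_s: 16.65
position: [0.5442, -0.0574, 0.1509]
tcp_rot: [[-0.0, 1.0, 0.001], [1.0, 0.0, -0.0], [-0.0, 0.001, -1.0]]
force: [0.7, -0.6, 0.2]
opening: 1.0
grasp_force: 0.0
t 16.65 pos [ 0.5442 -0.0574  0.1509] F [ 0.7 -0.6  0.2] open 1.0 g 0.0
[-17.7  30.8  97.9   0.   51.2 -17.7]
side cheese1 [(0.7, [0.6484, -0.0742, 0.0291]), (0.63, [0.6431, -0.1239, 0.0308]), (0.59, [0.5431, -0.0588, 0.0333]), (0.49, [0.6481, -0.0053, 0.0323])]
wrist cheese1 [(0.9, [0.6484, -0.0042, 0.0301]), (0.64, [0.6501, -0.0695, 0.0318]), (0.56, [0.5422, -0.0604, 0.0272])]
go shift [-0.0005 -0.0018  0.1065] az 0.0 dist 0.107 q6 -17.7
```

View pics/w5.png

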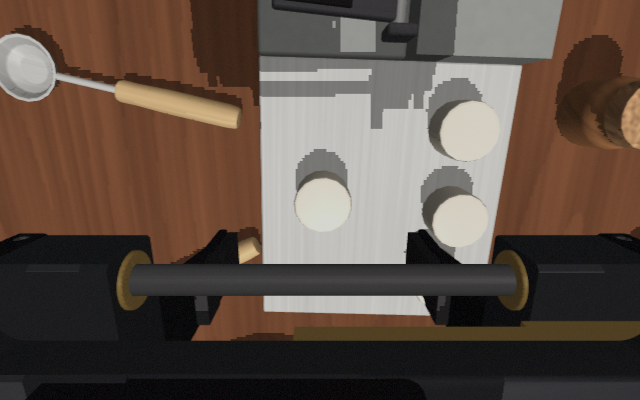

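Cheese A is at (322,205) in the wrist view, between the fingers. The tool axes are now x = world +y, y = world +x.

```bash
python3 -m jog '[[1,-0.001,-0.001,0.04,0,0,0],[1,-0.001,-0.001,0.08,0,0,0],[1,-0.001,-0.001,0.1,0,0,0],[1,-0.001,-0.001,0.106,0,0,0],[1,-0.001,-0.001,0.106,0,0,0],[0,-0.001,-0.001,0.106,0,0,0],[0,-0.001,-0.001,0.106,0,0,0],[0,-0.001,-0.001,0.106,0,0,0],[0,-0.001,-0.001,0.106,0,0,0],[0,-0.001,-0.001,0.106,0,0,0],[0,-0.001,-0.001,0.106,0,0,0],[0,-0.001,-0.001,0.106,0,0,0]]'
python3 -m jog '[[0,0,0,-0.01,0,0,0],[0,0,0,-0.04,0,0,0],[0,0,0,-0.07,0,0,0],[0,0,0,-0.07,0,0,0]]'
python3 - <<'E'
from h import *
go(.528,-.316,.115)
E
```

```text
time_s: 18.35
position: [0.5428, -0.0585, 0.0442]
tcp_rot: [[0.0, 1.0, 0.001], [1.0, -0.0, -0.0], [-0.0, 0.001, -1.0]]
force: [0.3, 0.0, 1.4]
opening: 0.497
grasp_force: 30.0
time_s: 18.85
position: [0.5439, -0.0588, 0.1165]
tcp_rot: [[-0.0, 1.0, 0.005], [1.0, 0.0, -0.002], [-0.002, 0.005, -1.0]]
force: [0.6, -0.1, -0.6]
opening: 0.499
grasp_force: 30.0
go shift [-0.2572 -0.016   0.0018] az 0 dist 0.258 q6 -17.9
```

Cheese A is held. It goes to slot P1 at (0.454, -0.376).

```bash
python3 -m jog '[[0,-0.03,-0.009,0,0,0,0],[0,-0.08,-0.023,0,0,0,0],[0,-0.13,-0.037,0,0,0,0],[0,-0.18,-0.051,0,0,0,0],[0,-0.23,-0.065,0,0,0,0],[0,-0.28,-0.08,0,0,0,0],[0,-0.31,-0.088,0,0,0,0],[0,-0.317,-0.09,0,0,0,0],[0,-0.317,-0.09,0,0,0,0]]'
```

```text
time_s: 19.98
position: [0.4519, -0.3744, 0.1133]
tcp_rot: [[0.001, 1.0, -0.001], [1.0, -0.001, 0.002], [0.002, -0.001, -1.0]]
force: [0.3, 0.2, -0.5]
opening: 0.501
grasp_force: 30.0
```

Run:
```python
from h import *
st(); save('scene','s6'); tips('scene',['cheese1','box']); save('side','d6'); tips('side',['cheese1','box']); go(.454,-.376,.0205,90)
```

```text
t 19.975 pos [ 0.4519 -0.3744  0.1133] F [ 0.3  0.2 -0.5] open 0.501 g 30.0
scene cheese1 [(0.79, [0.6486, -0.0711, 0.0317]), (0.72, [0.6474, -0.003, 0.0265]), (0.66, [0.6436, -0.1243, 0.0338]), (0.64, [0.4496, -0.373, 0.1028]), (0.24, [0.5968, -0.0649, 0.0338])]
scene box [(0.66, [0.4887, -0.3466, -0.0027])]
side cheese1 [(0.88, [0.4464, -0.3708, 0.1001]), (0.74, [0.6497, -0.0035, 0.0299]), (0.61, [0.6502, -0.0741, 0.0302]), (0.5, [0.637, -0.124, 0.0328])]
side box [(0.97, [0.4933, -0.3472, -0.0017])]
go shift [-0.0019  0.0012  0.0936] az 0.1 dist 0.094 q6 -50.5
```

View pics/d6.png

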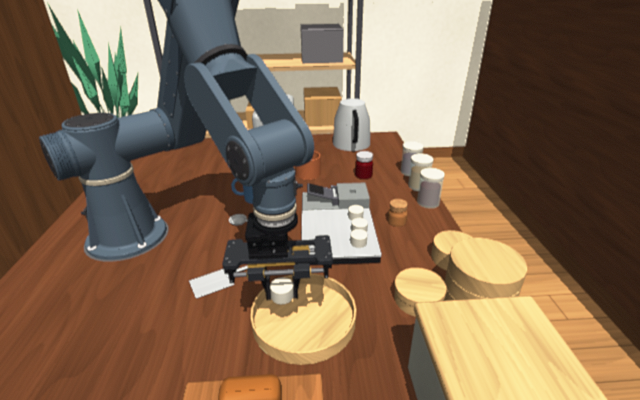

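The cheese is held over the near part of the box, at about (282,290). I'll lower and release it.

```bash
python3 -m jog '[[0,-0.001,0.001,0.03,0,0,0],[0,-0.001,0.001,0.065,0,0,0],[0,-0.001,0.001,0.085,0,0,0],[0,-0.001,0.001,0.0925,0,0,0],[0,-0.001,0.001,0.0925,0,0,0],[0.66,-0.001,0.001,0.0925,0,0,0],[0.66,-0.001,0.001,0.0925,0,0,0],[0.66,-0.001,0.001,0.0925,0,0,0],[0.66,-0.001,0.001,0.0925,0,0,0]]'
python3 -m jog '[[0.66,0,0,-0.02,0,0,0],[0.66,0,0,-0.06,0,0,0],[0.66,0,0,-0.11,0,0,0],[0.66,0,0,-0.11,0,0,0]]'
python3 - <<'E'
from h import *
save('side','d7'); tips('side',['cheese1']); save('scene','s7'); tips('scene',['cheese1'])
go(.642,-.1245,.13,90)
E
```

```text
time_s: 21.4
position: [0.4536, -0.3766, 0.0219]
tcp_rot: [[0.0, 1.0, 0.0], [1.0, -0.0, -0.001], [-0.001, 0.0, -1.0]]
force: [-0.9, 0.5, -0.2]
opening: 0.661
grasp_force: 0.0
time_s: 21.9
position: [0.4555, -0.3787, 0.1358]
tcp_rot: [[-0.0, 1.0, 0.006], [1.0, 0.0, -0.007], [-0.007, 0.006, -1.0]]
force: [-0.1, -0.7, -0.4]
opening: 0.656
grasp_force: 0.0
side cheese1 [(0.83, [0.4522, -0.3728, 0.003]), (0.77, [0.6415, -0.1227, 0.0324]), (0.69, [0.6468, -0.0049, 0.032]), (0.49, [0.6486, -0.0745, 0.0298])]
scene cheese1 [(0.84, [0.6498, -0.0723, 0.0297]), (0.67, [0.6398, -0.124, 0.0356]), (0.62, [0.4508, -0.3779, 0.0114]), (0.54, [0.651, -0.0011, 0.0261])]
go shift [0.2511 0.1892 0.0006] az -0.0 dist 0.314 q6 -50.5
```

```bash
python3 -m jog '[[1,0.035,0.026,0,0,0,0],[1,0.075,0.056,0,0,0,0],[1,0.115,0.085,0,0,0,0],[1,0.155,0.115,0,0,0,0],[1,0.195,0.145,0,0,0,0],[1,0.235,0.175,0,0,0,0],[1,0.2525,0.1875,0,0,0,0],[1,0.2525,0.1875,0,0,0,0],[1,0.2525,0.1875,0,0,0,0]]'
python3 - <<'E'
from h import *
st(); save('side','d8'); tips('side',['cheese1']);go(.641,-.124,.0445,90)
E
```

```text
time_s: 23.22
position: [0.6398, -0.1251, 0.1308]
tcp_rot: [[0.001, 1.0, -0.002], [1.0, -0.001, -0.0], [-0.0, -0.002, -1.0]]
force: [0.1, 0.4, 0.1]
opening: 1.001
grasp_force: 0.0
t 23.225 pos [ 0.6398 -0.1251  0.1308] F [0.1 0.4 0.1] open 1.001 g 0.0
side cheese1 [(0.91, [0.4513, -0.3781, 0.0064]), (0.74, [0.6401, -0.1243, 0.0312]), (0.49, [0.7543, -0.3072, -0.0005]), (0.46, [0.6488, -0.0744, 0.0306])]
go shift [0.0015 0.0012 0.0868] az -0.1 dist 0.087 q6 -20.7
```

```bash
python3 -m jog '[[1,0.001,0.001,0.04,0,0,0],[1,0.001,0.001,0.07,0,0,0],[1,0.001,0.001,0.086,0,0,0],[1,0.001,0.001,0.086,0,0,0],[0,0.001,0.001,0.086,0,0,0],[0,0.001,0.001,0.086,0,0,0],[0,0.001,0.001,0.086,0,0,0],[0,0.001,0.001,0.086,0,0,0],[0,0.001,0.001,0.086,0,0,0],[0,0.001,0.001,0.086,0,0,0],[0,0.001,0.001,0.086,0,0,0]]'
python3 -m jog '[[0,0,0,-0.01,0,0,0],[0,0,0,-0.04,0,0,0],[0,0,0,-0.07,0,0,0],[0,0,0,-0.07,0,0,0]]'
python3 - <<'E'
from h import *
go(.528,-.376,.115,90)
E
```

```text
time_s: 24.7
position: [0.642, -0.1229, 0.0457]
tcp_rot: [[0.0, 1.0, -0.0], [1.0, -0.0, 0.0], [0.0, -0.0, -1.0]]
force: [-1.1, 0.6, 1.8]
opening: 0.501
grasp_force: 30.0
time_s: 25.2
position: [0.6441, -0.1237, 0.1186]
tcp_rot: [[0.0, 1.0, 0.006], [1.0, 0.0, -0.002], [-0.002, 0.006, -1.0]]
force: [1.0, -0.1, -1.1]
opening: 0.498
grasp_force: 30.0
go shift [-0.2523 -0.1161  0.0035] az 0.0 dist 0.278 q6 -20.6
```

```bash
python3 -m jog '[[0,-0.03,-0.014,0,0,0,0],[0,-0.075,-0.034,0,0,0,0],[0,-0.12,-0.054,0,0,0,0],[0,-0.165,-0.074,0,0,0,0],[0,-0.21,-0.095,0,0,0,0],[0,-0.24,-0.108,0,0,0,0],[0,-0.2525,-0.114,0,0,0,0],[0,-0.2525,-0.114,0,0,0,0],[0,-0.2525,-0.114,0,0,0,0]]'
python3 - <<'E'
from h import *
st(); save('side','d9'); tips('side',['cheese1']);go(.528,-.376,.0217,90)
E
```

```text
time_s: 26.32
position: [0.5283, -0.3737, 0.1151]
tcp_rot: [[-0.001, 1.0, -0.001], [1.0, 0.001, 0.001], [0.001, -0.001, -1.0]]
force: [-0.4, 0.1, -0.7]
opening: 0.498
grasp_force: 30.0
t 26.325 pos [ 0.5283 -0.3737  0.1151] F [-0.4  0.1 -0.7] open 0.498 g 30.0
side cheese1 [(0.84, [0.5267, -0.375, 0.099]), (0.76, [0.6494, -0.0747, 0.0274]), (0.74, [0.6508, -0.004, 0.0309]), (0.74, [0.4491, -0.3762, 0.0072])]
go shift [-0.0023 -0.0005  0.0937] az 0.1 dist 0.094 q6 -45.3
```

```bash
python3 -m jog '[[0,-0.001,0,0.03,0,0,0],[0,-0.001,0,0.065,0,0,0],[0,-0.001,0,0.085,0,0,0],[0,-0.001,0,0.0935,0,0,0],[0,-0.001,0,0.0935,0,0,0],[0.64,-0.001,0,0.0935,0,0,0],[0.64,-0.001,0,0.0935,0,0,0],[0.64,-0.001,0,0.0935,0,0,0],[0.64,-0.001,0,0.0935,0,0,0]]'
python3 -m jog '[[0.64,0,0,-0.02,0,0,0],[0.64,0,0,-0.06,0,0,0],[0.64,0,0,-0.11,0,0,0],[0.64,0,0,-0.11,0,0,0],[0.64,0,0,-0.11,0,0,0]]'
python3 - <<'E'
from h import *
save('side','d10'); tips('side',['cheese1']); save('scene','s10'); tips('scene',['cheese1'])
go(.6495,-.0735,.13,90)
E
```

```text
time_s: 27.55
position: [0.528, -0.3766, 0.0224]
tcp_rot: [[0.0, 1.0, 0.0], [1.0, -0.0, -0.0], [-0.0, 0.0, -1.0]]
force: [0.4, -0.8, 0.3]
opening: 0.637
grasp_force: 0.0
time_s: 28.18
position: [0.5278, -0.3762, 0.1329]
tcp_rot: [[0.0, 1.0, 0.0], [1.0, -0.0, -0.0], [-0.0, 0.0, -1.0]]
force: [-0.2, 0.3, -0.2]
opening: 0.642
grasp_force: 0.0
side cheese1 [(0.8, [0.4521, -0.3737, 0.0045]), (0.77, [0.5313, -0.3777, 0.0044]), (0.55, [0.6494, -0.0061, 0.0327]), (0.44, [0.6492, -0.0758, 0.0307])]
scene cheese1 [(0.82, [0.6485, -0.0719, 0.0311]), (0.75, [0.5328, -0.379, 0.0079]), (0.68, [0.6537, -0.003, 0.0285]), (0.49, [0.4543, -0.3801, 0.0121])]
go shift [0.3022 0.1223 0.001 ] az -0.0 dist 0.326 q6 -45.3
```

Two are placed. Now cheese C at (0.649, -0.074).

```bash
python3 -m jog '[[1,0.03,0.012,0,0,0,0],[1,0.08,0.032,0,0,0,0],[1,0.13,0.053,0,0,0,0],[1,0.18,0.073,0,0,0,0],[1,0.23,0.093,0,0,0,0],[1,0.27,0.109,0,0,0,0],[1,0.295,0.119,0,0,0,0],[1,0.302,0.122,0,0,0,0],[1,0.302,0.122,0,0,0,0],[1,0.302,0.122,0,0,0,0]]'
python3 - <<'E'
from h import *
st(); save('side','d11'); tips('side',['cheese1']);go(.649,-.074,.0445,90)
E
```

```text
time_s: 29.62
position: [0.6495, -0.0758, 0.1317]
tcp_rot: [[0.001, 1.0, -0.001], [1.0, -0.001, -0.0], [-0.0, -0.001, -1.0]]
force: [0.9, 0.6, -0.3]
opening: 1.001
grasp_force: 0.0
t 29.625 pos [ 0.6495 -0.0758  0.1317] F [ 0.9  0.6 -0.3] open 1.001 g 0.0
side cheese1 [(0.65, [0.5303, -0.3753, 0.0003]), (0.64, [0.449, -0.3752, 0.0048]), (0.57, [0.6493, -0.0033, 0.0329])]
go shift [ 0.0018 -0.0006  0.0875] az -0.1 dist 0.087 q6 -16.3
```

```bash
python3 -m jog '[[1,0.001,0,0.04,0,0,0],[1,0.001,0,0.07,0,0,0],[1,0.001,0,0.0865,0,0,0],[1,0.001,0,0.0865,0,0,0],[0,0.001,0,0.0865,0,0,0],[0,0.001,0,0.0865,0,0,0],[0,0.001,0,0.0865,0,0,0],[0,0.001,0,0.0865,0,0,0],[0,0.001,0,0.0865,0,0,0],[0,0.001,0,0.0865,0,0,0],[0,0.001,0,0.0865,0,0,0]]'
python3 -m jog '[[0,0,0,-0.01,0,0,0],[0,0,0,-0.04,0,0,0],[0,0,0,-0.07,0,0,0],[0,0,0,-0.07,0,0,0],[0,0,0,-0.07,0,0,0]]'
python3 - <<'E'
from h import *
go(.454,-.316,.115,90)
E
```

```text
time_s: 31.1
position: [0.6501, -0.0734, 0.0457]
tcp_rot: [[0.0, 1.0, 0.0], [1.0, -0.0, 0.0], [0.0, 0.0, -1.0]]
force: [-0.8, 0.6, 1.5]
opening: 0.495
grasp_force: 30.0
time_s: 31.72
position: [0.6494, -0.0732, 0.1151]
tcp_rot: [[0.0, 1.0, -0.001], [1.0, -0.0, 0.0], [0.0, -0.001, -1.0]]
force: [-0.4, 0.5, -2.5]
opening: 0.496
grasp_force: 30.0
go shift [-2.428e-01 -1.954e-01  2.000e-04] az -0.0 dist 0.312 q6 -16.2
```

```bash
python3 -m jog '[[0,-0.03,-0.024,0,0,0,0],[0,-0.065,-0.052,0,0,0,0],[0,-0.1,-0.08,0,0,0,0],[0,-0.135,-0.108,0,0,0,0],[0,-0.17,-0.137,0,0,0,0],[0,-0.205,-0.165,0,0,0,0],[0,-0.23,-0.185,0,0,0,0],[0,-0.243,-0.1955,0,0,0,0],[0,-0.243,-0.1955,0,0,0,0],[0,-0.243,-0.1955,0,0,0,0]]'
python3 - <<'E'
from h import *
st(); save('side','d12'); tips('side',['cheese1']);go(.454,-.316,.0217,90)
E
```

```text
time_s: 32.98
position: [0.4549, -0.3153, 0.1152]
tcp_rot: [[-0.001, 1.0, -0.0], [1.0, 0.001, 0.001], [0.001, -0.0, -1.0]]
force: [-0.3, 0.4, -0.1]
opening: 0.494
grasp_force: 30.0
t 32.975 pos [ 0.4549 -0.3153  0.1152] F [-0.3  0.4 -0.1] open 0.494 g 30.0
side cheese1 [(0.82, [0.5263, -0.3807, 0.0051]), (0.75, [0.649, -0.0027, 0.031]), (0.74, [0.4491, -0.3769, 0.0068]), (0.66, [0.4527, -0.3147, 0.1003]), (0.25, [0.5966, -0.0135, 0.0002])]
go shift [-0.0007 -0.0011  0.0937] az 0.1 dist 0.094 q6 -46.4
```

```bash
python3 -m jog '[[0,0,-0.001,0.03,0,0,0],[0,0,-0.001,0.065,0,0,0],[0,0,-0.001,0.085,0,0,0],[0,0,-0.001,0.0935,0,0,0],[0,0,-0.001,0.0935,0,0,0],[0.64,0,-0.001,0.0935,0,0,0],[0.64,0,-0.001,0.0935,0,0,0],[0.64,0,-0.001,0.0935,0,0,0],[0.64,0,-0.001,0.0935,0,0,0]]'
python3 -m jog '[[0.64,0,0,-0.02,0,0,0],[0.64,0,0,-0.06,0,0,0],[0.64,0,0,-0.11,0,0,0],[0.64,0,0,-0.11,0,0,0],[0.64,0,0,-0.11,0,0,0]]'
python3 - <<'E'
from h import *
save('side','d13'); tips('side',['cheese1']); save('scene','s13'); tips('scene',['cheese1'])
go(.650,-.0035,.13,90)
E
```

```text
time_s: 34.2
position: [0.4535, -0.3165, 0.0223]
tcp_rot: [[0.0, 1.0, 0.0], [1.0, -0.0, -0.0], [-0.0, 0.0, -1.0]]
force: [-0.4, 0.0, 0.9]
opening: 0.636
grasp_force: 0.0
time_s: 34.83
position: [0.4531, -0.3161, 0.1319]
tcp_rot: [[0.0, 1.0, -0.0], [1.0, -0.0, 0.0], [0.0, -0.0, -1.0]]
force: [0.4, 0.3, -0.9]
opening: 0.64
grasp_force: 0.0
side cheese1 [(0.75, [0.6454, -0.0045, 0.0312]), (0.74, [0.5297, -0.3761, 0.0076]), (0.66, [0.4521, -0.3748, 0.0028]), (0.62, [0.4498, -0.3191, 0.0021]), (0.54, [0.4896, -0.3437, 0.0021])]
scene cheese1 [(0.78, [0.5312, -0.3774, 0.0077]), (0.73, [0.6518, -0.0022, 0.0278]), (0.54, [0.4515, -0.3755, 0.0114]), (0.52, [0.4535, -0.3152, 0.0013])]
go shift [0.3122 0.1972 0.0009] az -0.0 dist 0.369 q6 -46.5
```

```bash
python3 -m jog '[[1,0.03,0.019,0,0,0,0],[1,0.07,0.044,0,0,0,0],[1,0.11,0.069,0,0,0,0],[1,0.15,0.095,0,0,0,0],[1,0.19,0.12,0,0,0,0],[1,0.23,0.145,0,0,0,0],[1,0.27,0.17,0,0,0,0],[1,0.3,0.19,0,0,0,0],[1,0.3125,0.196,0,0,0,0],[1,0.3125,0.196,0,0,0,0],[1,0.3125,0.196,0,0,0,0]]'
python3 - <<'E'
from h import *
st(); save('side','d14'); tips('side',['cheese1']);save('scene','s14'); tips('scene',['cheese1']);go(.650,-.0035,.0445,90)
E
```

```text
time_s: 36.4
position: [0.6485, -0.0052, 0.1316]
tcp_rot: [[0.001, 1.0, -0.002], [1.0, -0.001, -0.0], [-0.0, -0.002, -1.0]]
force: [0.2, -0.4, -0.3]
opening: 0.999
grasp_force: 0.0
t 36.4 pos [ 0.6485 -0.0052  0.1316] F [ 0.2 -0.4 -0.3] open 0.999 g 0.0
side cheese1 [(0.77, [0.4509, -0.3178, 0.0033]), (0.76, [0.647, -0.0052, 0.0305]), (0.67, [0.5286, -0.3742, 0.0077]), (0.6, [0.4522, -0.3735, 0.006]), (0.17, [0.5226, 0.3404, -0.0027])]
scene cheese1 [(0.75, [0.5304, -0.3826, 0.0087]), (0.62, [0.4507, -0.3762, 0.0136]), (0.6, [0.4515, -0.3154, 0.0067]), (0.53, [0.6506, -0.0028, 0.027]), (0.4, [0.5965, -0.0644, 0.0305])]
go shift [0.0016 0.0009 0.0877] az -0.1 dist 0.088 q6 -10.2
```

```bash
python3 -m jog '[[1,0.001,0,0.04,0,0,0],[1,0.001,0,0.07,0,0,0],[1,0.001,0,0.0865,0,0,0],[1,0.001,0,0.0865,0,0,0],[0,0.001,0,0.0865,0,0,0],[0,0.001,0,0.0865,0,0,0],[0,0.001,0,0.0865,0,0,0],[0,0.001,0,0.0865,0,0,0],[0,0.001,0,0.0865,0,0,0],[0,0.001,0,0.0865,0,0,0],[0,0.001,0,0.0865,0,0,0]]'
python3 -m jog '[[0,0,0,-0.01,0,0,0],[0,0,0,-0.04,0,0,0],[0,0,0,-0.07,0,0,0],[0,0,0,-0.07,0,0,0],[0,0,0,-0.07,0,0,0]]'
python3 - <<'E'
from h import *
go(.530,-.316,.115,90)
E
```

```text
time_s: 37.98
position: [0.6496, -0.0029, 0.0457]
tcp_rot: [[0.0, 1.0, 0.0], [1.0, -0.0, 0.0], [0.0, 0.0, -1.0]]
force: [-1.2, 0.4, 1.7]
opening: 0.494
grasp_force: 30.0
time_s: 38.6
position: [0.6489, -0.0028, 0.1151]
tcp_rot: [[0.0, 1.0, -0.001], [1.0, -0.0, 0.0], [0.0, -0.001, -1.0]]
force: [-0.7, -0.3, -1.4]
opening: 0.503
grasp_force: 30.0
go shift [-3.132e-01 -1.188e-01  2.000e-04] az -0.0 dist 0.335 q6 -10.1
```

```bash
python3 -m jog '[[0,-0.03,-0.011,0,0,0,0],[0,-0.075,-0.028,0,0,0,0],[0,-0.12,-0.045,0,0,0,0],[0,-0.165,-0.062,0,0,0,0],[0,-0.21,-0.08,0,0,0,0],[0,-0.255,-0.097,0,0,0,0],[0,-0.295,-0.112,0,0,0,0],[0,-0.313,-0.119,0,0,0,0],[0,-0.313,-0.119,0,0,0,0],[0,-0.313,-0.119,0,0,0,0]]'
python3 - <<'E'
from h import *
st(); save('side','d15'); tips('side',['cheese1']);go(.530,-.316,.0217,90)
E
```

```text
time_s: 39.85
position: [0.5305, -0.3141, 0.115]
tcp_rot: [[-0.001, 1.0, -0.001], [1.0, 0.001, 0.002], [0.002, -0.001, -1.0]]
force: [-0.7, 0.4, -0.9]
opening: 0.5
grasp_force: 30.0
t 39.85 pos [ 0.5305 -0.3141  0.115 ] F [-0.7  0.4 -0.9] open 0.5 g 30.0
side cheese1 [(0.86, [0.533, -0.3756, 0.0065]), (0.82, [0.4536, -0.3192, 0.0055]), (0.77, [0.4501, -0.374, 0.0016]), (0.66, [0.5278, -0.3142, 0.1016]), (0.19, [0.3796, 0.0273, -0.0004])]
go shift [-0.0021 -0.0009  0.0936] az 0.1 dist 0.094 q6 -41.1
```

```bash
python3 -m jog '[[0,0,0,0.03,0,0,0],[0,0,0,0.065,0,0,0],[0,0,0,0.085,0,0,0],[0,0,0,0.0935,0,0,0],[0,0,0,0.0935,0,0,0],[0.64,0,0,0.0935,0,0,0],[0.64,0,0,0.0935,0,0,0],[0.64,0,0,0.0935,0,0,0],[0.64,0,0,0.0935,0,0,0]]'
python3 -m jog '[[0.64,0,0,-0.02,0,0,0],[0.64,0,0,-0.06,0,0,0],[0.64,0,0,-0.11,0,0,0],[0.64,0.05,0,-0.15,0,0,0],[0.64,0.1,0,-0.19,0,0,0],[0.64,0.15,0,-0.2,0,0,0],[0.64,0.15,0,-0.2,0,0,0]]'
python3 - <<'E'
from h import *
st(); save('side','d16'); tips('side',['cheese1','battery_mid','paddle_pad']); save('scene','s16'); tips('scene',['cheese1','battery_mid'])
E
```

```text
time_s: 41.08
position: [0.5305, -0.3161, 0.0224]
tcp_rot: [[0.0, 1.0, 0.0], [1.0, -0.0, -0.0], [-0.0, 0.0, -1.0]]
force: [0.2, 0.2, -0.5]
opening: 0.639
grasp_force: 0.0
time_s: 41.95
position: [0.5304, -0.1625, 0.2249]
tcp_rot: [[-0.005, 1.0, 0.003], [1.0, 0.005, -0.001], [-0.001, 0.003, -1.0]]
force: [0.6, -0.3, -0.7]
opening: 0.64
grasp_force: 0.0
t 41.95 pos [ 0.5304 -0.1625  0.2249] F [ 0.6 -0.3 -0.7] open 0.64 g 0.0
side cheese1 [(0.92, [0.4529, -0.3739, 0.008]), (0.64, [0.5293, -0.3768, 0.0073]), (0.62, [0.5317, -0.3201, 0.0045]), (0.59, [0.4529, -0.3168, 0.0036])]
side battery_mid [(0.36, [0.5217, 0.3383, 0.0584])]
side paddle_pad []
scene cheese1 [(0.71, [0.4516, -0.3752, 0.0094]), (0.64, [0.4529, -0.3171, 0.0029]), (0.63, [0.5297, -0.3803, 0.0075]), (0.54, [0.5296, -0.3149, 0.0038])]
scene battery_mid [(0.81, [0.523, 0.3422, 0.0555]), (0.59, [0.6542, 0.0966, 0.0629])]
```

View pics/s16.png

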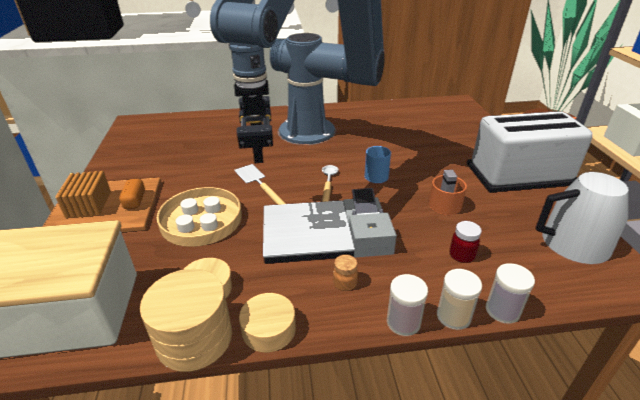

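View pics/d16.png

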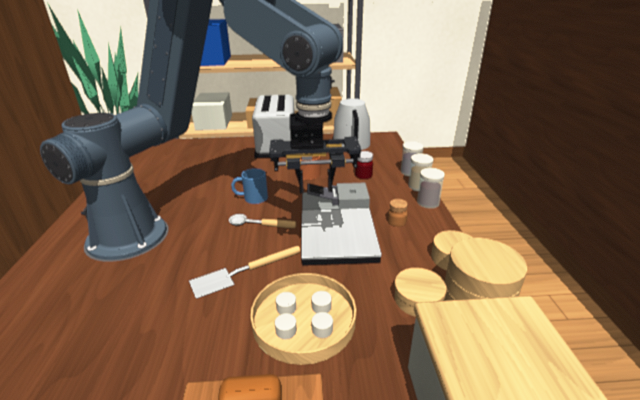

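The four cheeses lie flat in the box, around (200,213) in the scene view. The plate is empty, the battery is in the pot at (449,185), and the robot is clear.

```bash
python3 -c "
from rig import workorder
print(workorder.hand_in())"
```

```text
the job is handed in; nothing more can be done
None
```

I handed in the job after about 42 s of robot time: the paddle was pressed to its stop and sprang back, the battery is in the terracotta pot, and all four cheeses present lie flat in one layer in the open round box; the hand-in returned no verdict.

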